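Seat the nozzle stand in its three-point nest

ROBOT

A 6-joint arm with a two-finger parallel gripper is mounted at the origin on the work surface. World frame = base frame: x ahead of the robot, y to its left, z up, the work surface at z = 0. Lengths are in m, angles in degrees, forces in N, time in s.
With the tool pointing down it reaches from about 0.275 to 0.725 m from the base axis. Payload 5.6 kg.
Tool frame: the origin (TCP) lies at the very end of the fingers, on their centre line; the grasp point (between the pads) lies 19 mm behind it (tcp_to_grasp is the distance from the TCP to the grasp point, in m); z points along the fingers, y is the line along which they close (so a half turn about z gives the same grasp; the last joint's range is limited). The gripper opens to 85 mm and grips with 20 to 120 N. Pads are 22 mm wide; open, the fingers measure 114 mm over their backs; the gripper's body (76 mm by 85 mm) begins 54 mm behind the grasp point. The pads swing forward as they close: fully open they stand 13 mm farther back than shut.
Start: joints at [83.629, 14.616, 6.199, 0, -81.583, -16.306], TCP at [0.212, 0.507, 0.231] pointing down, gripper open.
Joint ranges: [-168.99, 168.99], [-69.2, 112.95], [-62.41, 85.93], [-164.36, 98.24], [-168.68, -3.75], [-174.98, 174.98]. Speed limits (degrees/s): [147.25, 147.25, 180, 180, 180, 180].

INTERFACE

Orientations are given as [roll, pitch, yaw] about the fixed x, y, z axes, in that order (R = Rz(yaw) Ry(pitch) Rx(roll)).
In Python, from rig import observe, snapshot, job_done, tcp_to_grasp gives the robot as it stands.
- The arm moves only by the tool send_rows, never from a script. Its argument "plan" is one flat list of numbers, 7 for each row, row after row: the shift along the tool's x, y, z in mm, then the turn, a rotation vector about the tool's x, y, z in rad, then the opening, from 0 (shut) to 1 (fully open). In form: [dx, dy, dz, ax, ay, az, hand, dx, dy, dz, ax, ay, az, hand, ...]. A call has 1 to 10 rows; each row is the pose to reach, as a shift and turn from the pose commanded when the call began, along the tool's axes at that moment; what a row does not reach only later rows make up. A row lasts 1/12 s, in which the tool goes at most 41.7 mm and 7.16 degrees, less where a joint would pass 70% of its speed; a pose out of reach is approached as far as the arm can. A call with a gripper value outside its range is refused whole. The fingers move at their own pace and stop on an object; the grip force is fixed at half the most. Time passes only in rows, so rows that repeat a pose let the fingers close. It gives the time, the measured TCP pose, the force, the opening and the grip force at its end, in the units of the state.
- observe(): the state, without advancing time (a new reading comes with each control period).
- snapshot(name): name is "side" or "top"; returns a dict with "frame" (420x560x3 uint8, red, green, blue), "camera_matrix" (3x3 intrinsics, pixels), "world_to_cam" (4x4, takes a point from world to camera coordinates). Camera axes: x right, y down, z forward; pixel columns grow to the right and rows downward; lengths in m; the calibration is good to about 2 mm. A picture is of the moment at which its call begins. There is no depth.
- job_done(): hands the job in; it is judged then, once.
The state is a dict: "clock": time; "joint_positions": joint angles; "joint_velocities": joint speeds; "tau": joint torques, N m; "position": TCP position; "tool_rot": TCP orientation; "wrist_force": force on the tool from outside, world axes, zero at the start; "wrist_torque": the same for the moment, N m; "finger_gap": opening from 0.0 (shut) to 1.0 (fully open); "finger_force": force on a finger pad.
Only numpy, scipy, OpenCV 4.12 (cv2) and the standard library are available. Lean on these libraries where they do the work, as an engineer would, in place of code of your own. Each camera call takes 0.05 s, during which the arm holds its last target. There are 200 camera calls.

TASK

Set the nozzle stand in the nest on the clear base plate, with its nozzle pointing into the target cup, and slide the stop up by its knob until the stand's round foot bears snugly on both locating pins and on the stop, all three at once. The pins are only bonded into the acrylic and take 6 N each at most, so nudge the foot home gently; leave the stand upright and everything else where it is.

Things in the scene. Friction and masses are not known exactly. Their poses are not given: they have to be found in the camera images.
- rig: fixed clear acrylic base plate, 10 mm thick, reaching from x -170 to +130 mm and y -440 to +270 mm. Origin: the nest's centre (where the stand's axis belongs) at bench level. z up; +x from the sliding stop towards the pins; -y towards the target cup. The stop's two-rail guide on it is 12 mm tall, 44 mm wide over all, 72 to 160 mm behind the nest's centre
- nest (a point): centre of the nest on the plate's top face, axes as rig. A seated foot is centred here
- pin_left: fixed steel locating pin, bonded in (takes 6 N at most), 12 mm diameter, 22 mm tall, standing 46 mm from the nest's centre, 60 degrees to the +y side of the rig's +x. Origin: its axis at the plate's top
- pin_right: the same pin, 60 degrees to the -y side of the rig's +x
- stop: steel stop sliding along the rig's x only. Origin: middle of its flat nose face (24 mm wide, 2 to 12 mm above the plate) at plate-top height; axes as the rig. Fully back the nose is 70 mm from the nest's centre; at 40 mm it just touches a foot seated on both pins; its travel ends at 32 mm. It takes about 6 N to slide and stays where it is left
- knob_top (a point): centre of the top of the stop's upright black round knob, 16 mm diameter, 25 mm behind the nose face. Its top is 42 mm above the plate, its full-width shank reaches down to 18 mm above the plate; the slide bar below it is 10 mm high and 20 mm wide and runs on 67 mm behind the knob's axis
- stand: loose nozzle stand, about 0.5 kg: round aluminium foot 80 mm diameter, 14 mm thick; round post 28 mm diameter up to 70 mm; across its top a level black valve barrel 24 mm diameter, axis 80 mm and top 92 mm above the underside, from 66 mm behind to 62 mm ahead (nozzle tip). Origin: centre of the foot's underside; +x along the barrel to the nozzle; z up. Some 1 N slides it on the plate
- nozzle_tip (a point): end of the thin steel nozzle, 62 mm ahead of the stand's axis, 80 mm above the foot's underside
- cup_centre (a point): centre of the mouth of the round white target cup (96 mm outside diameter), which opens towards the nest, 358 mm from the nest's centre and 80 mm above the plate. The leaning clear target plate behind it is 200 mm wide and reaches 225 mm above the bench
- beaker: bystander: open glass beaker, 64 mm wide, 75 mm tall, on the plate. Origin: centre of its underside
- spare_ring: bystander: flat white ring, 90 mm outside, 10 mm tall, lying on the plate. Origin: centre of its underside
- jar: bystander: amber jar, 60 mm wide, 95 mm tall, on the bench beyond the plate. Origin: centre of its underside
- screwdriver: bystander: screwdriver, 160 mm long, lying on the bench left of the plate. Origin: under its middle
There are look-alikes about, which are no part of the job. Of the things shaped like the stand, the aluminium one is meant.

How it is judged:
By the outcome, as a careful person would: the job done as asked, in the order asked, and still so for the second after the job is handed in, with the robot touching nothing.
It also fails if it takes over 56 s, if anything falls off the work surface, if the arm or the gripper's body presses on something with over 40 N, if the wrist force passes 120 N, or if a joint passes its speed limit or range.

## Working session

There is one attempt and no reset: what is moved stays moved. The work goes in short steps, Python scripts to look and compute and a tool call to move; the robot and the scene stay as the last step left them, time stands still between calls to the robot, and variables do not carry over. Pictures are saved under pics/ and viewed, at most 13 in all, crops included, and the job is handed in when it is done.

Besides the shell and the picture viewer there is one more tool, called after "Call:" as name(argument=value, ...) on one line, values as JSON. send_rows: Moves the arm, as the interface text tells. Its arguments: {"type":"object","properties":{"plan":{"type":"array"}},"required":["plan"]}

```bash
mkdir -p pics; ls; cat > h.py <<'E'
import numpy as np,cv2
from rig import observe,snapshot
def cam(n,save=None):
    s=snapshot(n); 
    if save: cv2.imwrite(f'pics/{save}.png',s['frame'][:,:,::-1])
    return s
def ray(s,px):
    K=np.array(s['camera_matrix']);T=np.array(s['world_to_cam'])
    d=np.linalg.inv(K)@np.array([px[0],px[1],1.]);R=T[:3,:3]
    return -R.T@T[:3,3],R.T@d
def onz(s,px,z):
    o,d=ray(s,px);return o+d*(z-o[2])/d[2]
def proj(s,P):
    K=np.array(s['camera_matrix']);T=np.array(s['world_to_cam'])
    p=K@(T[:3,:3]@np.array(P)+T[:3,3]);return p[:2]/p[2]
E
python3 - <<'E'
from h import *
a=cam('top','top0');b=cam('side','side0')
o=observe();print({k:np.round(o[k],4).tolist() for k in o})
for s in(a,b):print(np.round(s['camera_matrix'],1).tolist(),np.round(s['world_to_cam'],3).tolist())
E
```

```text
pics
{'clock': 0.1, 'joint_positions': [83.6306, 14.6497, 6.141, -0.0221, -81.5834, -16.3039], 'joint_velocities': [0.0837, -0.041, 0.1563, -0.0141, -0.1041, 0.0263], 'tau': [-0.0023, -38.7606, 23.8473, 5.3779, -0.0038, 0.0], 'position': [0.2118, 0.5071, 0.2305], 'tool_rot': [179.9055, -0.0048, -22.6765], 'wrist_force': [-0.3528, 0.1182, -0.05], 'wrist_torque': [0.0104, -0.011, 0.0534], 'finger_force': 0.0, 'finger_gap': 1.001}
[[465.3, 0.0, 277.1], [0.0, 465.3, 211.6], [0.0, 0.0, 1.0]] [[-0.027, -1.0, -0.007, 0.071], [-0.991, 0.028, -0.131, 0.542], [0.131, 0.003, -0.991, 1.085], [0.0, 0.0, 0.0, 1.0]]
[[448.8, 0.0, 273.0], [0.0, 448.8, 204.0], [0.0, 0.0, 1.0]] [[0.965, -0.26, 0.016, -0.516], [-0.139, -0.563, -0.815, 0.153], [0.221, 0.784, -0.58, 1.002], [0.0, 0.0, 0.0, 1.0]]
```

View pics/top0.png

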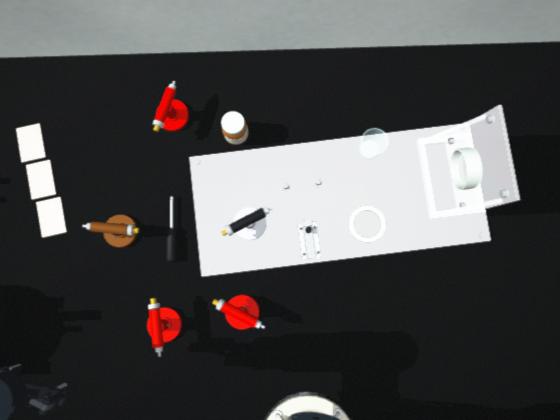

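View pics/side0.png

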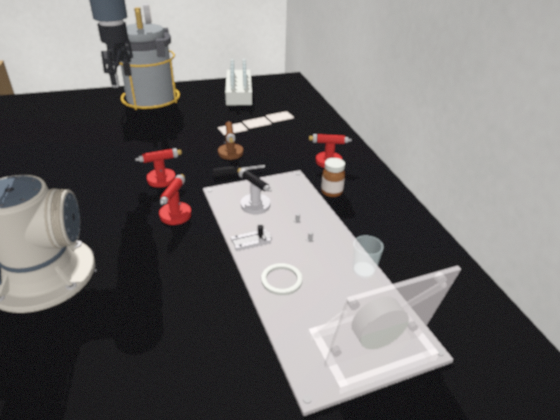

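Candidates shaped like the stand (top view): red at (172,110), (163,325) and (241,312), brown at (120,231), and bright aluminium with a black barrel at (248,222). I choose the aluminium one. Next is a close crop of it, plus the pins and stop.

```bash
python3 - <<'E'
from h import *
a=cam('top');f=a['frame'][:,:,::-1]
c=cv2.resize(f[165:270,200:340],None,fx=5.6,fy=5.6,interpolation=cv2.INTER_CUBIC);cv2.imwrite('pics/c1.png',c)
b=cam('side');g=b['frame'][:,:,::-1]
cv2.imwrite('pics/c2.png',cv2.resize(g[155:260,205:325],None,fx=5.6,fy=5.6,interpolation=cv2.INTER_CUBIC))
# plate outline, top
m=((f.min(2)>120)).astype(np.uint8)
m[:, :185]=0
n,l,st,_=cv2.connectedComponentsWithStats(cv2.morphologyEx(m,cv2.MORPH_CLOSE,np.ones((5,5))))
i=[k for k in range(1,n) if l[k==l].size and st[k][4]>15000 and st[k][1]>50]
for k in i:
    cs,_=cv2.findContours((l==k).astype(np.uint8),0,2);h=max(cs,key=cv2.contourArea)
    ap=cv2.approxPolyDP(h,6,True)[:,0];print(st[k],[(p.tolist(),np.round(onz(a,p,.01)[:2],3).tolist()) for p in ap])
for n_,p,z in[('p1',(286,186.5),.032),('p2',(318.5,182),.032),('knob',(308.5,229),.052),('foot',(249,224),.024),('b1',(224,233.5),.09),('b2',(269,210),.09)]:
    print(n_,np.round(onz(a,p,z),3))
E
```

```text
[  189   105   331   172 37665] [([501, 105], [0.804, -0.518]), ([460, 124], [0.757, -0.411]), ([373, 128], [0.753, -0.191]), ([355, 137], [0.731, -0.145]), ([189, 157], [0.692, 0.273]), ([201, 275], [0.398, 0.245]), ([489, 240], [0.463, -0.458]), ([485, 209], [0.54, -0.455]), ([519, 199], [0.562, -0.541])]
p1 [0.606 0.033 0.032]
p2 [ 0.615 -0.047  0.032]
knob [ 0.499 -0.017  0.052]
foot [0.517 0.125 0.024]
b1 [0.49  0.178 0.09 ]
b2 [0.541 0.074 0.09 ]
```

View pics/c1.png

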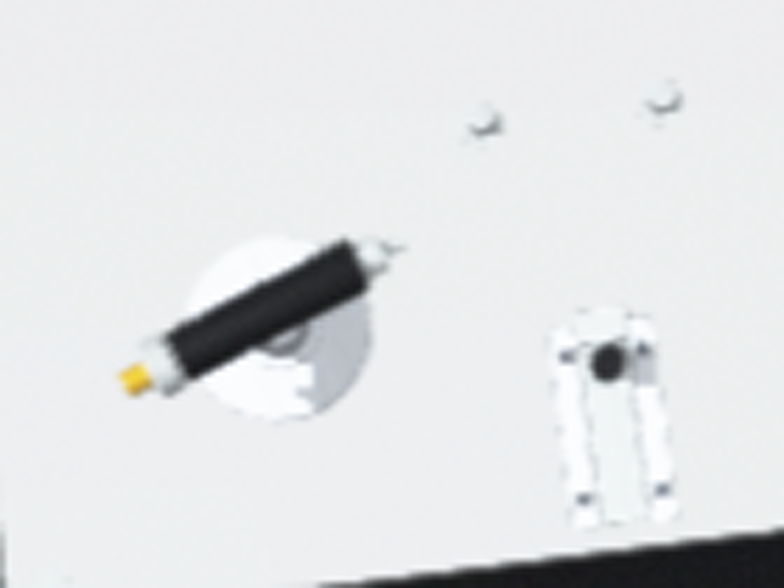

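View pics/c2.png

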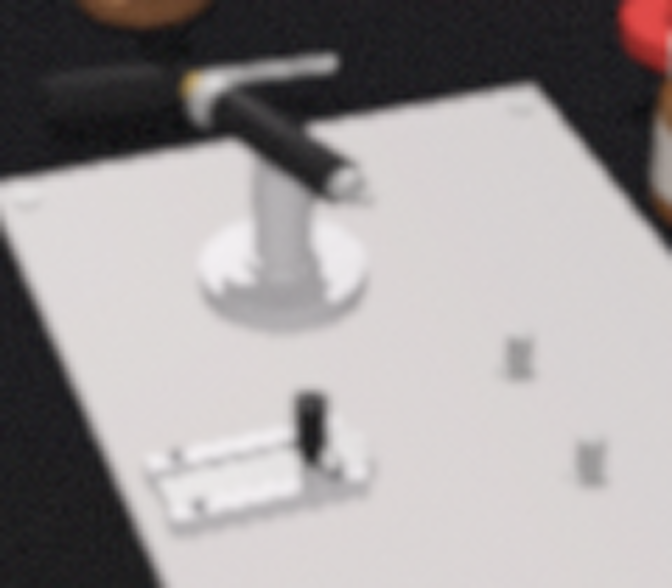

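The crops confirm the aluminium stand. Its brass tail is at c1 (135,378), the nozzle tip at (405,248), and the foot is centred at about (278,328). The pins are at (487,118) and (665,97), and the knob at (608,360). Next I combine the two views.

```bash
python3 - <<'E'
from h import *
a=cam('top');b=cam('side')
t=lambda p:((p[0]+.5)/5.6-.5+200,(p[1]+.5)/5.6-.5+165)
u=lambda p:((p[0]+.5)/5.6-.5+205,(p[1]+.5)/5.6-.5+155)
P={}
for n,zt,pt,zs,ps in[('pinL',.032,(487,116),.021,(520,358)),('pinR',.032,(665,95),.021,(592,463)),('knob',.052,(608,355),.052,(312,398)),('foot',.024,(278,328),.024,(284,270)),('tail',.09,(120,381),.09,(190,85)),('tip',.09,(405,248),.09,(372,199))]:
    A=onz(a,t(pt),zt)[:2];B=onz(b,u(ps),zs)[:2];P[n]=(A+B)/2;print(n,A.round(4),B.round(4))
d=P['tip']-P['tail'];print('barrel yaw',np.degrees(np.arctan2(d[1],d[0])))
y=np.radians(5.4);R=np.array([[np.cos(y),-np.sin(y)],[np.sin(y),np.cos(y)]])
m=(P['pinL']+P['pinR'])/2;N=m-R@[.023,0];print('nest',N,'knob in rig',R.T@(P['knob']-N))
for n,q,z in[('nest',(0,0),.01),('pl',(.023,.0398),.032),('pr',(.023,-.0398),.032),('cup',(0,-.358),.09),('c1',(-.17,.27),.01),('c2',(-.17,-.44),.01),('c3',(.13,.27),.01)]:
    w=[*(N+R@q),z];print(n,proj(a,w).round(1),proj(b,w).round(1))
E
```

```text
pinL [0.6086 0.0312] [0.6056 0.027 ]
pinR [ 0.6157 -0.0465] [ 0.6131 -0.0518]
knob [ 0.501  -0.0164] [ 0.4974 -0.0169]
foot [0.5193 0.1244] [0.5163 0.1161]
tail [0.4922 0.1849] [0.4868 0.1851]
tip [0.5436 0.0675] [0.5462 0.0694]
barrel yaw -64.590435584559
nest [ 0.58786868 -0.01217405] knob in rig [-0.08872161  0.00388286]
nest [304.2 194.7] [295.2 232.4]
pl [287.2 185.9] [297.9 214.4]
pr [319.7 182. ] [310.8 233.1]
cup [459.6 170.3] [375.3 317.3]
c1 [202.6 276.9] [203.  188.2]
c2 [492.3 241.3] [303.7 414.9]
c3 [190.7 156.9] [300.2 170.3]
```

Call:
send_rows(plan=[430, 235, 80, 0, 0, 0.731, 1, 430, 235, 80, 0, 0, 0.731, 1, 430, 235, 80, 0, 0, 0.731, 1, 430, 235, 80, 0, 0, 0.731, 1, 430, 235, 80, 0, 0, 0.731, 1, 430, 235, 80, 0, 0, 0.731, 1, 430, 235, 80, 0, 0, 0.731, 1, 430, 235, 80, 0, 0, 0.731, 1, 430, 235, 80, 0, 0, 0.731, 1, 430, 235, 80, 0, 0, 0.731, 1])

```text
clock: 1.13
position: [0.4698, 0.1846, 0.1641]
tool_rot: [-180.0, 0.0, -64.5]
wrist_force: [0.7, 1.1, -0.6]
finger_gap: 0.998
finger_force: 0.0
```

```bash
cat >> h.py <<'E'
def go(x,y,z,yaw):
    "shift (mm) and turn (rad) in tool axes from the measured pose"
    o=observe();from scipy.spatial.transform import Rotation as Ro
    R=Ro.from_euler('xyz',o['tool_rot'],degrees=True);G=Ro.from_euler('xyz',[180,0,yaw],degrees=True)
    print('at',np.round(o['position'],4),np.round(o['tool_rot'],2),'t',round(o['clock'],2),'F',np.round(o['wrist_force'],1))
    print('go',(R.inv().apply(np.array([x,y,z])-o['position'])*1e3).round(1),(R.inv()*G).as_rotvec().round(3))
E
python3 -c "
from h import *
go(.518,.124,.15,-64.6);go(.518,.124,.046,-64.6)"
```

```text
at [0.4698 0.1846 0.1641] [-1.7996e+02  1.0000e-02 -6.4550e+01] t 1.13 F [ 0.7  1.1 -0.6]
go [ 75.4 -17.4  14.1] [-0.001  0.     0.001]
at [0.4698 0.1846 0.1641] [-1.7996e+02  1.0000e-02 -6.4550e+01] t 1.13 F [ 0.7  1.1 -0.6]
go [ 75.4 -17.4 118.1] [-0.001  0.     0.001]
```

Call:
send_rows(plan=[70, -17, 14, 0, 0, 0, 1, 70, -17, 14, 0, 0, 0, 1, 70, -17, 14, 0, 0, 0, 1, 70, -17, 14, 0, 0, 0, 1, 70, -17, 14, 0, 0, 0, 1])

```text
clock: 1.55
position: [0.5143, 0.1305, 0.1501]
tool_rot: [180.0, 0.0, -64.6]
wrist_force: [-0.6, 0.6, -0.1]
finger_gap: 0.997
finger_force: 0.0
```

```bash
python3 -c "
from h import *
go(.518,.124,.046,-64.6)
a=cam('top','t1');f=a['frame'][:,:,::-1]
cv2.imwrite('pics/c3.png',cv2.resize(np.vstack([cam('side')['frame'][120:220,200:330,::-1]]),None,fx=5,fy=5,interpolation=cv2.INTER_CUBIC))"
```

```text
at [0.5143 0.1305 0.1501] [ 1.7999e+02  1.0000e-02 -6.4600e+01] t 1.55 F [-0.6  0.6 -0.1]
go [  7.5  -0.6 104.1] [0. 0. 0.]
```

View pics/c3.png

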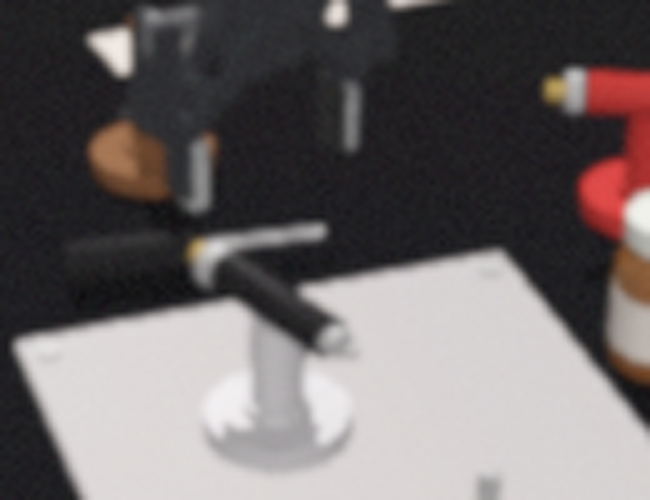

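The fingers, with tips at crop (197,210) and (350,148), sit either side of the barrel above the post. I descend and close.

Call:
send_rows(plan=[7, 0, 34, 0, 0, 0, 1, 7, 0, 68, 0, 0, 0, 1, 7, 0, 95, 0, 0, 0, 1, 7, 0, 104, 0, 0, 0, 1, 7, 0, 104, 0, 0, 0, 1, 7, 0, 104, 0, 0, 0, 1])

```text
clock: 2.15
position: [0.518, 0.125, 0.0474]
tool_rot: [-179.9, -0.0, -64.5]
wrist_force: [-0.4, 0.4, 0.2]
finger_gap: 0.996
finger_force: 0.0
```

Call:
send_rows(plan=[0, 0, 0, 0, 0, 0, 0.5, 0, 0, 0, 0, 0, 0, 0.4, 0, 0, 0, 0, 0, 0, 0.3, 0, 0, 0, 0, 0, 0, 0.2, 0, 0, 0, 0, 0, 0, 0.1, 0, 0, 0, 0, 0, 0, 0, 0, 0, 0, 0, 0, 0, 0, 0, 0, 0, 0, 0, 0, 0, 0, 0, 0, 0, 0, 0, 0])

```text
clock: 2.9
position: [0.518, 0.1244, 0.047]
tool_rot: [-179.9, -0.0, -64.5]
wrist_force: [-0.5, 0.9, 5.7]
finger_gap: 0.314
finger_force: 58.9
```

Call:
send_rows(plan=[0, 0, -10, 0, 0, 0, 0, 0, 0, -25, 0, 0, 0, 0, 0, 0, -45, 0, 0, 0, 0, 0, 0, -45, 0, 0, 0, 0, 0, 0, -45, 0, 0, 0, 0, 0, 0, -45, 0, 0, 0, 0])

```text
clock: 3.4
position: [0.5162, 0.1239, 0.0898]
tool_rot: [179.9, 0.0, -64.6]
wrist_force: [-0.5, 0.3, -5.2]
finger_gap: 0.314
finger_force: 60.0
```

```bash
python3 -c "
from h import *
go(.583,-.0096,.092,-84.6)
for n,i in(('top',1),('side',2)):cam(n,f'lift_{n}')
import numpy as np
A=cv2.imread('pics/lift_top.png')[120:290,190:350];B=cv2.imread('pics/lift_side.png')[130:300,200:360]
cv2.imwrite('pics/l.png',cv2.resize(np.hstack([A,B]),None,fx=2.4,fy=2.4,interpolation=2))"
```

```text
at [0.5162 0.1239 0.0898] [ 1.7985e+02  5.0000e-02 -6.4600e+01] t 3.4 F [-0.5  0.3 -5.2]
go [149.2  -3.1  -2.3] [0.003 0.    0.349]
```

View pics/l.png

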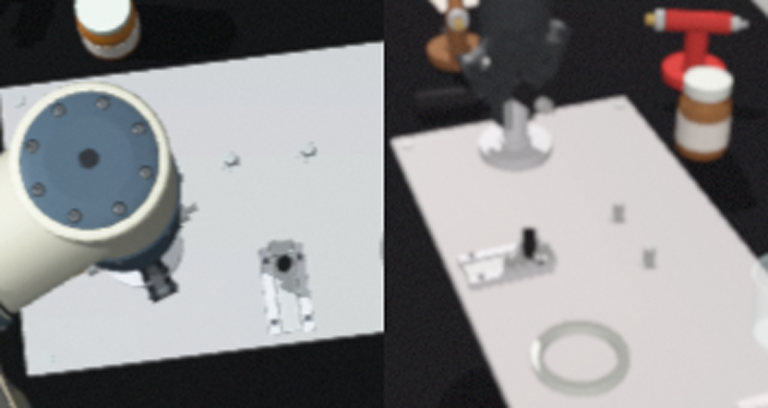

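The stand is off the plate and upright in the hand, with the foot at about (515,140) and the pins clear at (618,213) and (649,258). I carry it over.

Call:
send_rows(plan=[15, 0, 0, 0, 0, 0.04, 0, 35, -1, 0, 0, 0, 0.09, 0, 60, -1, 0, 0, 0, 0.15, 0, 85, -2, 0, 0, 0, 0.21, 0, 110, -3, 0, 0, 0, 0.27, 0, 132, -3, 0, 0, 0, 0.32, 0, 145, -3, 0, 0, 0, 0.35, 0, 149, -3, 0, 0, 0, 0.35, 0, 149, -3, 0, 0, 0, 0.35, 0, 149, -3, 0, 0, 0, 0.35, 0])

```text
clock: 4.33
position: [0.5835, -0.0087, 0.0905]
tool_rot: [179.9, 0.0, -84.6]
wrist_force: [0.2, -0.3, -5.3]
finger_gap: 0.314
finger_force: 59.9
```

```bash
python3 - <<'E'
from h import *
go(.583,-.0096,.047,-84.6)
a=cam('top','n_top');b=cam('side','n_side')
A=cv2.imread('pics/n_top.png')[120:270,250:410];B=cv2.imread('pics/n_side.png')[150:300,220:380]
cv2.imwrite('pics/n.png',cv2.resize(np.hstack([A,B]),None,fx=2.5,fy=2.5,interpolation=2))
E
```

```text
at [ 0.5835 -0.0087  0.0905] [ 1.7992e+02  2.0000e-02 -8.4590e+01] t 4.33 F [ 0.2 -0.3 -5.3]
go [ 0.9  0.5 43.5] [0.001 0.    0.   ]
```

View pics/n.png

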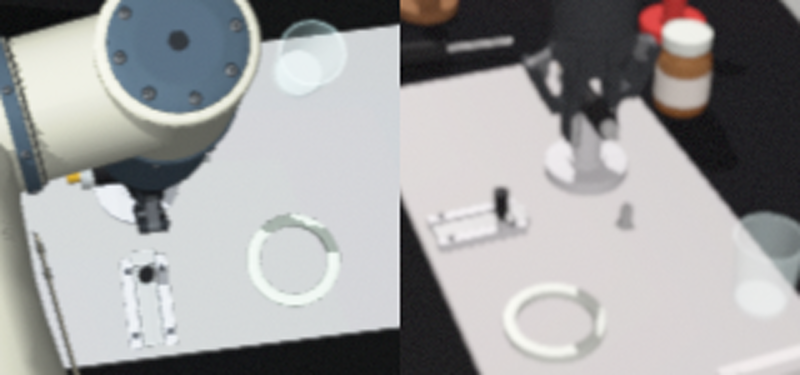

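Call:
send_rows(plan=[0, 4, 0, 0, 0, 0, 0, 0, 4, 15, 0, 0, 0, 0, 0, 4, 28, 0, 0, 0, 0, 0, 4, 36, 0, 0, 0, 0, 0, 4, 40, 0, 0, 0, 0, 0, 4, 41, 0, 0, 0, 0, 0, 4, 42, 0, 0, 0, 0, 0, 4, 42, 0, 0, 0, 0])

```text
clock: 5.1
position: [0.5805, -0.0093, 0.0497]
tool_rot: [-179.9, -0.0, -84.6]
wrist_force: [-0.2, 0.1, -4.5]
finger_gap: 0.314
finger_force: 59.9
```

Call:
send_rows(plan=[0, 0, 0.5, 0, 0, 0, 0, 0, 0, 1, 0, 0, 0, 0, 0, 0, 1.5, 0, 0, 0, 0, 0, 0, 1.5, 0, 0, 0, 0])

```text
clock: 5.43
position: [0.5802, -0.0095, 0.0478]
tool_rot: [-180.0, 0.0, -84.6]
wrist_force: [0.5, 0.8, -4.9]
finger_gap: 0.309
finger_force: 59.9
```

Call:
send_rows(plan=[0, 0, 0.5, 0, 0, 0, 0, 0, 0, 0.5, 0, 0, 0, 0])

```text
clock: 5.6
position: [0.5801, -0.0095, 0.0471]
tool_rot: [180.0, -0.0, -84.6]
wrist_force: [-0.5, 0.4, -4.3]
finger_gap: 0.316
finger_force: 59.9
```

Call:
send_rows(plan=[0, 0, 0.4, 0, 0, 0, 0, 0, 0, 0.4, 0, 0, 0, 0])

```text
clock: 5.77
position: [0.5804, -0.0095, 0.0471]
tool_rot: [-180.0, -0.0, -84.6]
wrist_force: [0.3, 0.5, -2.2]
finger_gap: 0.312
finger_force: 60.2
```

Call:
send_rows(plan=[0, 0, 0.4, 0, 0, 0, 0, 0, 0, 0.4, 0, 0, 0, 0.4, 0, 0, 0.4, 0, 0, 0, 0.6, 0, 0, 0.4, 0, 0, 0, 0.8, 0, 0, 0.4, 0, 0, 0, 0.9, 0, 0, 0.4, 0, 0, 0, 0.9, 0, 0, 0.4, 0, 0, 0, 0.9])

```text
clock: 6.35
position: [0.5802, -0.0095, 0.0465]
tool_rot: [-180.0, 0.0, -84.6]
wrist_force: [0.4, 0.1, 0.2]
finger_gap: 0.897
finger_force: 0.0
```

Call:
send_rows(plan=[0, 0, -20, 0, 0, 0, 0.9, 0, 0, -50, 0, 0, 0, 0.9, 0, 0, -85, 0, 0, 0, 0.9, 0, 40, -110, 0, 0, 0, 0.9, 0, 80, -110, 0, 0, 0, 0.7, 0, 120, -110, 0, 0, 0, 0.5, 0, 160, -110, 0, 0, 0, 0.4, 0, 190, -110, 0, 0, 0, 0.4, 0, 190, -110, 0, 0, 0, 0.4, 0, 190, -110, 0, 0, 0, 0.4])

```text
clock: 7.18
position: [0.39, -0.0275, 0.1571]
tool_rot: [-179.9, 0.0, -84.6]
wrist_force: [0.7, 0.2, 0.3]
finger_gap: 0.398
finger_force: 0.0
```

```bash
python3 - <<'E'
from h import *
go(.499,-.0167,.15,-84.6)
a=cam('top','s_top');b=cam('side','s_side')
A=cv2.imread('pics/s_top.png')[150:270,250:370];B=cv2.imread('pics/s_side.png')[170:290,220:340]
cv2.imwrite('pics/s.png',cv2.resize(np.hstack([A,B]),None,fx=3.33,fy=3.33,interpolation=2)[:,:800])
E
```

```text
at [ 0.39   -0.0275  0.1571] [-1.7988e+02  2.0000e-02 -8.4580e+01] t 7.18 F [0.7 0.2 0.3]
go [  -0.4 -109.5    7.3] [-0.002  0.     0.   ]
```

View pics/s.png

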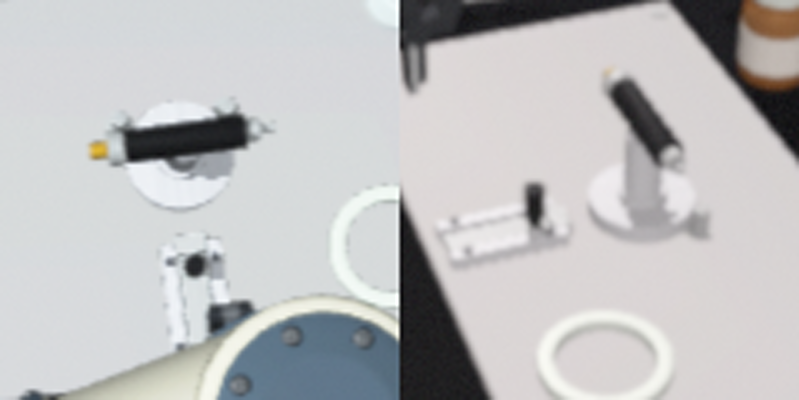

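The stand is upright on the plate, barrel along the cup line, with the foot centred at crop (181,155). The pin tops sit just beyond it at (122,120) and (232,105). I will push the knob from behind with the fingers shut: first drop in behind it.

Call:
send_rows(plan=[0, -30, 30, 0, 0, 0, 0, 0, -60, 60, 0, 0, 0, 0, 0, -65, 90, 0, 0, 0, 0, 0, -65, 110, 0, 0, 0, 0, 0, -65, 120, 0, 0, 0, 0, 0, -65, 123, 0, 0, 0, 0, 0, -65, 123, 0, 0, 0, 0, 0, -65, 123, 0, 0, 0, 0])

```text
clock: 7.95
position: [0.4567, -0.0211, 0.0337]
tool_rot: [-180.0, -0.0, -84.6]
wrist_force: [-0.5, -0.9, 0.2]
finger_gap: -0.002
finger_force: 0.0
```

```bash
python3 - <<'E'
from h import *
go(.4765,-.019,.034,-84.6);print(observe()['finger_gap'])
b=cam('side','k_side')
B=cv2.imread('pics/k_side.png')[170:290,200:350]
cv2.imwrite('pics/k.png',cv2.resize(B,None,fx=5,fy=5,interpolation=2))
E
```

```text
at [ 0.4567 -0.0211  0.0337] [-1.7996e+02 -1.0000e-02 -8.4600e+01] t 7.95 F [-0.5 -0.9  0.2]
go [ -0.2 -19.9  -0.2] [-0.001 -0.    -0.   ]
-0.002000547297870286
```

View pics/k.png

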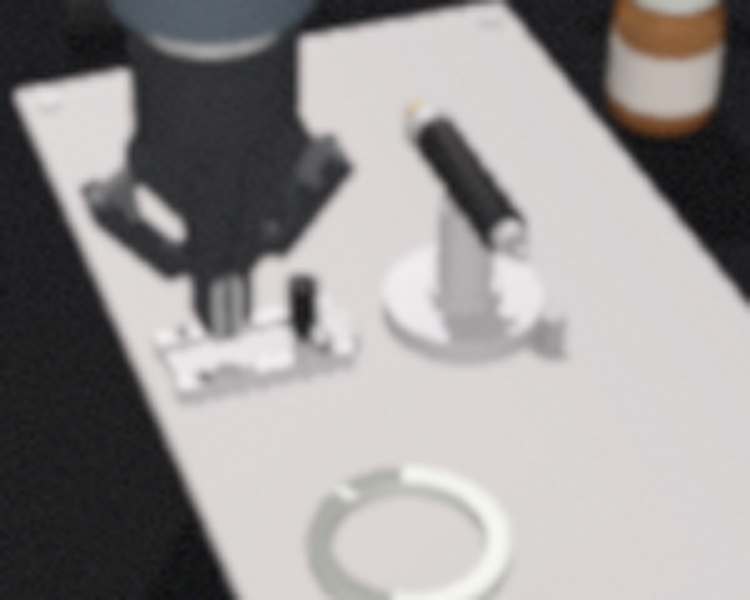

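The shut fingers are behind the knob, with tips at (230,320) and the knob at (303,300). The knuckles bulge towards the barrel, so I turn the tool a quarter turn to send them sideways.

```bash
python3 -c "
from h import *
print(np.round(observe()['joint_positions'],1))"
```

```text
[ 17.1  13.7 -26.4   0.  -49.8 -11.7]
```

Call:
send_rows(plan=[0, 0, 0, 0, 0, -0.12, 0, 0, 0, 0, 0, 0, -0.24, 0, 0, 0, 0, 0, 0, -0.36, 0, 0, 0, 0, 0, 0, -0.48, 0, 0, 0, 0, 0, 0, -0.6, 0, 0, 0, 0, 0, 0, -0.72, 0, 0, 0, 0, 0, 0, -0.84, 0, 0, 0, 0, 0, 0, -0.96, 0, 0, 0, 0, 0, 0, -1.08, 0, 0, 0, 0, 0, 0, -1.2, 0])

```text
clock: 8.83
position: [0.4567, -0.021, 0.0347]
tool_rot: [-179.9, -0.1, -15.5]
wrist_force: [-0.2, 0.2, -0.3]
finger_gap: -0.004
finger_force: 0.0
```

Call:
send_rows(plan=[0, 0, 0, 0, 0, -0.12, 0, 0, 0, 0, 0, 0, -0.24, 0, 0, 0, 0, 0, 0, -0.34, 0, 0, 0, 0, 0, 0, -0.371, 0, 0, 0, 0, 0, 0, -0.371, 0])

```text
clock: 9.25
position: [0.4567, -0.021, 0.0346]
tool_rot: [-180.0, -0.2, 5.5]
wrist_force: [-0.7, -0.0, 0.2]
finger_gap: 0.003
finger_force: 0.0
```

```bash
python3 -c "
from h import *
go(.480,-.0185,.034,5.4)"
```

```text
at [ 0.4567 -0.021   0.0346] [-1.7998e+02 -1.6000e-01  5.4700e+00] t 9.25 F [-0.7 -0.   0.2]
go [23.5 -0.2  0.7] [-0.    -0.003  0.001]
```

Call:
send_rows(plan=[8, 0, 0, 0, 0, 0, 0, 15, 0, 0, 0, 0, 0, 0, 18, 0, 0, 0, 0, 0, 0, 20, 0, 0, 0, 0, 0, 0, 22, 0, 0, 0, 0, 0, 0, 24, 0, 0, 0, 0, 0, 0, 26, 0, 0, 0, 0, 0, 0, 28, 0, 0, 0, 0, 0, 0])

```text
clock: 9.92
position: [0.481, -0.019, 0.0325]
tool_rot: [180.0, 0.3, 5.3]
wrist_force: [-7.8, 0.3, 3.6]
finger_gap: -0.002
finger_force: 3.1
```

Call:
send_rows(plan=[1, 0, 0, 0, 0, 0, 0, 2, 0, 0, 0, 0, 0, 0, 3, 0, 0, 0, 0, 0, 0, 4, 0, 0, 0, 0, 0, 0])

```text
clock: 10.25
position: [0.4849, -0.0186, 0.0325]
tool_rot: [180.0, 0.3, 5.4]
wrist_force: [-5.9, 0.8, 2.6]
finger_gap: 0.0
finger_force: 3.0
```

Call:
send_rows(plan=[1, 0, 0, 0, 0, 0, 0, 2, 0, 0, 0, 0, 0, 0, 3, 0, 0, 0, 0, 0, 0, 4, 0, 0, 0, 0, 0, 0])

```text
clock: 10.58
position: [0.4888, -0.0183, 0.0325]
tool_rot: [180.0, 0.3, 5.4]
wrist_force: [-5.9, -0.3, 2.6]
finger_gap: 0.002
finger_force: 3.0
```

```bash
cat > look.py <<'E'
from h import *
import sys
go(.5,-.0165,.034,5.4)
b=cam('side','q');a=cam('top')
y=np.radians(5.4);R=np.array([[np.cos(y),-np.sin(y)],[np.sin(y),np.cos(y)]])
print('tcp rig x',(R.T@(np.array(observe()['position'])[:2]-[.589,-.009])).round(4))
E
python3 look.py
```

```text
at [ 0.4888 -0.0183  0.0325] [179.99   0.31   5.35] t 10.58 F [-5.9 -0.3  2.6]
go [11.3 -0.7 -1.6] [ 0.     0.005 -0.001]
tcp rig x [-0.1004  0.0002]
```

Call:
send_rows(plan=[1, 0, 0, 0, 0, 0, 0, 2, 0, 0, 0, 0, 0, 0, 3, 0, 0, 0, 0, 0, 0, 4, 0, 0, 0, 0, 0, 0, 5, 0, 0, 0, 0, 0, 0])

```text
clock: 11.1
position: [0.4938, -0.0178, 0.0325]
tool_rot: [180.0, 0.3, 5.4]
wrist_force: [-6.2, 0.5, 3.4]
finger_gap: 0.002
finger_force: 3.0
```

Call:
send_rows(plan=[0.5, 0, 0, 0, 0, 0, 0, 1, 0, 0, 0, 0, 0, 0, 1.5, 0, 0, 0, 0, 0, 0, 2, 0, 0, 0, 0, 0, 0])

```text
clock: 11.43
position: [0.4958, -0.0176, 0.0325]
tool_rot: [180.0, 0.3, 5.4]
wrist_force: [-6.7, 1.2, 3.1]
finger_gap: -0.0
finger_force: 3.0
```

Call:
send_rows(plan=[0.5, 0, 0, 0, 0, 0, 0, 1, 0, 0, 0, 0, 0, 0, 1.5, 0, 0, 0, 0, 0, 0, 2, 0, 0, 0, 0, 0, 0])

```text
clock: 11.77
position: [0.4974, -0.0175, 0.0324]
tool_rot: [180.0, 0.4, 5.3]
wrist_force: [-7.5, 0.3, 3.5]
finger_gap: 0.001
finger_force: 3.6
```

```bash
python3 look.py; python3 - <<'E'
import cv2
B=cv2.imread('pics/q.png')[170:270,220:340]
cv2.imwrite('pics/q1.png',cv2.resize(B,None,fx=6,fy=6,interpolation=2))
E
```

```text
at [ 0.4974 -0.0175  0.0324] [179.99   0.36   5.35] t 11.77 F [-7.5  0.3  3.5]
go [ 2.7 -0.7 -1.6] [ 0.     0.006 -0.001]
tcp rig x [-0.092   0.0002]
```

View pics/q1.png

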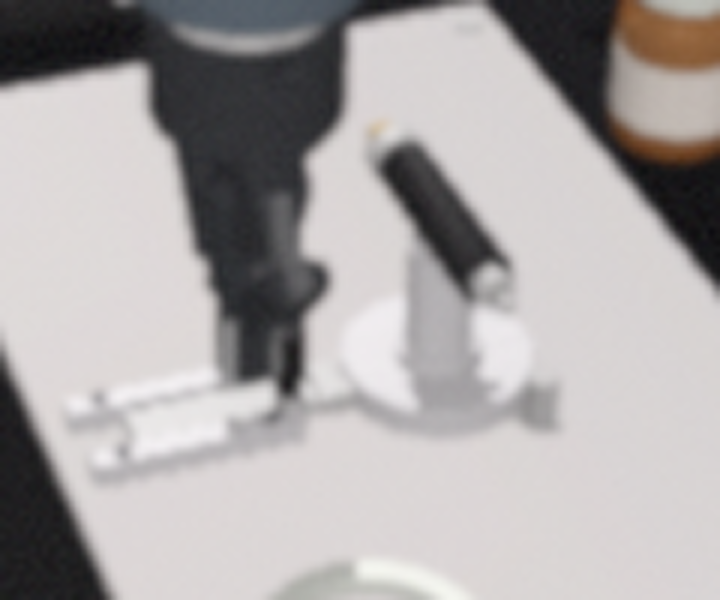

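The nose is now on the foot's near edge, at about (340,390). The force is 6 N for the stop plus about 1 N for the stand. I creep on and watch the force.

Call:
send_rows(plan=[0.4, 0, 0, 0, 0, 0, 0, 0.8, 0, 0, 0, 0, 0, 0, 1.2, 0, 0, 0, 0, 0, 0, 1.6, 0, 0, 0, 0, 0, 0])

```text
clock: 12.2
position: [0.4989, -0.0173, 0.0324]
tool_rot: [180.0, 0.4, 5.3]
wrist_force: [-7.6, 0.3, 2.8]
finger_gap: 0.003
finger_force: 3.6
```

Call:
send_rows(plan=[0.4, 0, 0, 0, 0, 0, 0, 0.8, 0, 0, 0, 0, 0, 0, 1.2, 0, 0, 0, 0, 0, 0, 1.6, 0, 0, 0, 0, 0, 0])

```text
clock: 12.53
position: [0.5005, -0.0172, 0.0324]
tool_rot: [180.0, 0.4, 5.3]
wrist_force: [-7.8, 0.3, 3.6]
finger_gap: -0.0
finger_force: 3.6
```

Call:
send_rows(plan=[0.3, 0, 0, 0, 0, 0, 0, 0.6, 0, 0, 0, 0, 0, 0, 0.9, 0, 0, 0, 0, 0, 0, 1.2, 0, 0, 0, 0, 0, 0])

```text
clock: 12.87
position: [0.5017, -0.0171, 0.0324]
tool_rot: [180.0, 0.4, 5.3]
wrist_force: [-7.6, 1.0, 3.2]
finger_gap: -0.0
finger_force: 3.6
```

Call:
send_rows(plan=[0.3, 0, 0, 0, 0, 0, 0, 0.6, 0, 0, 0, 0, 0, 0, 0.9, 0, 0, 0, 0, 0, 0, 1.2, 0, 0, 0, 0, 0, 0])

```text
clock: 13.2
position: [0.5028, -0.0169, 0.0324]
tool_rot: [180.0, 0.4, 5.4]
wrist_force: [-8.2, 0.5, 3.5]
finger_gap: -0.0
finger_force: 3.8
```

Call:
send_rows(plan=[0.25, 0, 0, 0, 0, 0, 0, 0.5, 0, 0, 0, 0, 0, 0, 0.75, 0, 0, 0, 0, 0, 0, 1, 0, 0, 0, 0, 0, 0])

```text
clock: 13.53
position: [0.5036, -0.0169, 0.0323]
tool_rot: [180.0, 0.4, 5.3]
wrist_force: [-8.0, 0.8, 4.1]
finger_gap: 0.004
finger_force: 4.0
```

Call:
send_rows(plan=[0.25, 0, 0, 0, 0, 0, 0, 0.5, 0, 0, 0, 0, 0, 0, 0.75, 0, 0, 0, 0, 0, 0, 1, 0, 0, 0, 0, 0, 0])

```text
clock: 13.87
position: [0.5046, -0.0168, 0.0323]
tool_rot: [180.0, 0.4, 5.3]
wrist_force: [-7.3, -0.0, 3.7]
finger_gap: -0.003
finger_force: 3.9
```

Call:
send_rows(plan=[0.2, 0, 0, 0, 0, 0, 0, 0.4, 0, 0, 0, 0, 0, 0, 0.6, 0, 0, 0, 0, 0, 0])

```text
clock: 14.12
position: [0.5048, -0.0168, 0.0322]
tool_rot: [180.0, 0.4, 5.3]
wrist_force: [-8.6, 0.4, 3.5]
finger_gap: 0.0
finger_force: 4.4
```

Call:
send_rows(plan=[0.2, 0, 0, 0, 0, 0, 0, 0.4, 0, 0, 0, 0, 0, 0, 0.6, 0, 0, 0, 0, 0, 0])

```text
clock: 14.37
position: [0.5049, -0.0168, 0.032]
tool_rot: [180.0, 0.5, 5.3]
wrist_force: [-9.3, 0.8, 4.4]
finger_gap: -0.0
finger_force: 5.0
```

Call:
send_rows(plan=[0.2, 0, 0, 0, 0, 0, 0, 0.4, 0, 0, 0, 0, 0, 0, 0.4, 0, 0, 0, 0, 0, 0])

```text
clock: 14.62
position: [0.5049, -0.0168, 0.032]
tool_rot: [180.0, 0.5, 5.3]
wrist_force: [-10.5, 0.5, 5.6]
finger_gap: 0.002
finger_force: 5.2
```

The force climbed to about 10 N while motion stopped at nose ≈ -40 mm, so the foot is seated with about 4 N on it. I back straight off and rise.

Call:
send_rows(plan=[-2, 0, 0, 0, 0, 0, 0, -5, 0, 0, 0, 0, 0, 0, -12, 0, 0, 0, 0, 0, 0, -25, 0, 0, 0, 0, 0, 0, -40, 0, -20, 0, 0, 0, 0, -65, 0, -55, 0, 0, 0, 0, -95, 0, -85, 0, 0, 0, 0, -130, 0, -100, 0, 0, 0, 0, -130, 0, -100, 0, 0, 0, 0, -130, 0, -100, 0, 0, 0, 0])

```text
clock: 15.45
position: [0.3801, -0.0281, 0.1352]
tool_rot: [-179.9, -0.3, 5.4]
wrist_force: [1.2, 0.0, 0.3]
finger_gap: -0.001
finger_force: 0.0
```

```bash
python3 - <<'E'
from h import *
a=cam('top','f_top');b=cam('side','f_side');print(observe()['position'],observe()['wrist_force'])
A=cv2.imread('pics/f_top.png')[150:250,260:360];B=cv2.imread('pics/f_side.png')[170:270,240:340]
cv2.imwrite('pics/f.png',cv2.resize(np.hstack([A,B]),None,fx=4,fy=4,interpolation=2))
# barrel dark pixels -> axis direction at z=.09
f=a['frame'].astype(int);m=(f.max(2)<70);m[:150]=0;m[206:]=0;m[:,:270]=0;m[:,350:]=0
n,l,st,c=cv2.connectedComponentsWithStats(m.astype(np.uint8));k=1+np.argmax(st[1:,4]);ys,xs=np.where(l==k)
v=cv2.fitLine(np.c_[xs,ys].astype(np.float32),2,0,.01,.01).ravel()
p=onz(a,(v[2]-20*v[0],v[3]-20*v[1]),.09);q=onz(a,(v[2]+20*v[0],v[3]+20*v[1]),.09);d=(q-p)[:2];print(st[k],p,q,np.degrees(np.arctan2(d[1],d[0])))
E
```

```text
[ 0.3805519  -0.02819328  0.13347075] [-0.05378263  0.39301313 -1.00561002]
[287 182  36  13 313] [0.58453523 0.03683121 0.09      ] [ 0.59507729 -0.05487706  0.09      ] -83.44251219460419
```

View pics/f.png

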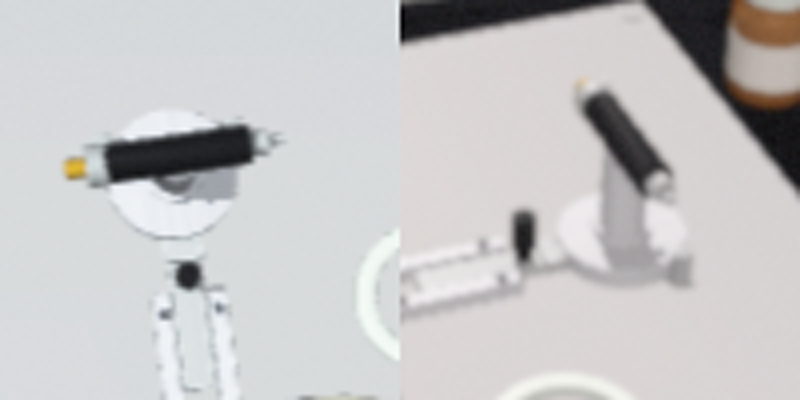

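The foot (172,172 in the top crop) sits against the nose at (183,243), upright. The barrel lies along the cup line to within about 1°, and the robot is clear. I hand it in.

```bash
python3 -c "
from rig import job_done
print(job_done())"
```

```text
the job is handed in; nothing more can be done
None
```

The job is handed in at about 15.5 s of the 56 s allowed: the stand is upright in the nest, its barrel within about 1° of the cup line. The stop was slid up until the foot stopped moving, with about 4 N on it, so I take it to be bearing on both pins and the stop, though the far pin contacts could not be seen directly.

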